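# Free a wooden strip from its cam clamp and hold it up level

## Task

The dark wooden strip lies in the clamping jig, its end caught under the lip of the sliding jaw. Swing the cam lever round as far as it goes, so that the jaw draws back, and leave it there; then grip the strip and lift it straight up out of the jig, level all the way. Finish while still holding it, steady and level, about 10 cm above its seat in the jig, so that I can slide a packing piece underneath, and leave the other things on the bench where they are.

Things in the scene. Friction and masses are not known exactly. Their poses are not given: they have to be found in the camera images.
- seat (a point): middle of the strip's seat in the fixed jig, 32 mm above the bench. Jig axes: y along it from cam end (-y) to plain end stop (+y), z up. Its board is 70 mm wide, y from -157 to +105 mm, top 12 mm above the bench. The strip lies on rests at y = +-55 mm with shoulders 6 mm above the seat; between them only the board, 20 mm below. Jaw and end stop (y = -77, +77 mm) reach 71 mm above the bench
- strip_centre (a point): centre (half-way up) of the loose dark wooden strip, a plain bar 41 mm (its x) by 152 mm (its y) by 28 mm high (its z, up), about 0.12 kg; it lies along the jig, underside 32 mm and top 60 mm above the bench. While the clamp is locked the jaw's lip reaches 7 mm over its -y end
- cam_knob (a point): on the axis of the upright round black knob at the end of the cam lever, 85 mm above the bench; the knob, 18 mm in diameter, stands from 56 to 101 mm above the bench on a steel lever arm 14 mm wide (48 to 56 mm above the bench). It does not turn on the lever; it can be pinched from above or pushed sideways
- cam_pivot (a point): point on the vertical axis about which the cam lever turns, 85 mm above the bench, fixed to the jig 126 mm from the seat on its -y side; axes as the jig's. The knob goes round it at a radius of 72 mm
- cam_lever (a joint): angle of the cam lever, rad: 0 locked, lever pointing along the jig's +x (crosswise, away from the robot); grows clockwise seen from above to the stop at 1.45, where it points nearly along the jig's -y. It takes about 1 N at the knob and stays where left. An eccentric disc on it draws the jaw back along -y by 8.5 mm per rad, 12 mm at the stop
- tape_white: roll of white tape, ring 66 mm across, 22 mm high, lying flat; origin at the centre of its underside
- offcut_long: brown wood offcut 72 x 127 x 35 mm lying loose on the bench; origin at the centre of its underside (not the strip to be lifted)
- offcut_square: reddish wood offcut 82 x 84 x 45 mm lying loose; origin at the centre of its underside
- spool: orange thread spool, 43 mm across, 47 mm high, upright; origin at the centre of its underside
- tape_small: small roll of yellow tape, 56 mm across, 22 mm high, lying flat; origin at the centre of its underside

How it is judged:
On the way, in this order (a step that is already met when the one before it is completed fails the run):
1. the cam lever is swung round and the jaw has let the strip go, the strip still lying on its seat (value of joint cam_lever above 1.25 rad and z of strip_centre in the frame of seat below 0.024 m), for 0.2 s.
2. the strip is lifted clear of the jig in the fingers (z of strip_centre in the frame of seat above 0.054 m and contact force between wood_strip and the fingers above 1 N and contact force between wood_strip and jig below 0.1 N), for 0.2 s.
At the end, for the whole second after the job is handed in: The strip is in the fingers, clear of the jig: underside 60 to 150 mm above its seat, centre within 40 mm sideways of the seat's middle, level within 0.15 rad, still (under 30 mm/s and 0.2 rad/s), and the cam lever still open (over 1.1 rad), through the last second (z of strip_centre in the frame of seat between 0.074 and 0.164 m and horizontal distance between strip_centre and seat below 0.04 m and angle between strip_centre's own z axis and vertical below 0.15 rad and linear speed of wood_strip below 0.03 m/s and angular speed of wood_strip below 0.2 rad/s and contact force between wood_strip and the fingers above 1 N and contact force between wood_strip and jig below 0.1 N and value of joint cam_lever above 1.1 rad); the arm keeps its last pose, push and grip.
It fails at once if the strip is tipped by more than 0.3 rad (17 degrees) (angle between strip_centre's own z axis and vertical above 0.3 rad).
It fails at once if one of the other loose things is shifted by more than 30 mm (distance of any of tape_white, offcut_long, offcut_square, spool, tape_small from where it was at the start of the episode above 0.03 m).
It also fails if it takes over 48 s, if anything falls off the work surface, if the arm or the gripper's body presses on something with over 40 N, if the wrist force passes 120 N, or if a joint passes its speed limit or range.

## Robot

A 6-joint arm with a two-finger parallel gripper is mounted at the origin on a cart in front of the work surface, level with it; the furniture and walls round the work are solid. World frame = base frame: x ahead of the robot, y to its left, z up, the work surface at z = 0. Lengths are in m, angles in rad, forces in N, time in s.
With the tool pointing down it reaches from about 0.425 to 0.95 m from the base axis. Payload 3.5 kg.
Tool frame: the origin (TCP) lies at the very end of the fingers, on their centre line; the grasp point (between the pads) lies 19 mm behind it; z points along the fingers, y is the line along which they close (so a half turn about z gives the same grasp; the last joint's range is limited). The gripper opens to 85 mm and grips with 20 to 120 N. Pads are 22 mm wide; open, the fingers measure 114 mm over their backs; the gripper's body (76 mm by 85 mm) begins 54 mm behind the grasp point. The pads swing forward as they close: fully open they stand 13 mm farther back than shut.
Start: joints at [1.144, 0.286, 1.577, -0, 1.279, -0.15], TCP at [0.184, 0.649, 0.206] pointing down, gripper open.
Joint ranges: [-2.77, 2.77], [-0.9, 2.22], [0.21, 2.48], [-1.53, 4.67], [0.24, 2.81], [-2.84, 2.84]. Speed limits (rad/s): [2.79, 2.79, 3.14, 3.14, 3.14, 3.14].

## Interface

Orientations are given as a unit quaternion [x, y, z, w].
In Python, from plant import ctrl gives the robot as it stands.
- The arm moves only by the tool carry_out, never from a script. Its argument "deltas" is one flat list of numbers, 6 for each row, row after row: the shift along the tool's x, y, z in m, then the turn, a rotation vector about the tool's x, y, z in rad. A call has 1 to 5 rows; each row is the pose to reach, as a shift and turn from the pose commanded when the call began, along the tool's axes at that moment; what a row does not reach only later rows make up. A row lasts 1/8 s, in which the tool goes at most 62.5 mm and 10.7 degrees, less where a joint would pass 70% of its speed; a pose out of reach is approached as far as the arm can. A call with a gripper value outside its range is refused whole. "grip" is the opening in per cent of the stroke, from 0 (shut) to 100 (fully open), set as the call begins (left out, the last holds). The fingers move at their own pace and stop on an object; "grip_force" is the grip in N (left out, the last holds). Time passes only in rows, so rows that repeat a pose let the fingers close. It gives the time, the measured TCP pose, the force, the opening and the grip force at its end, in the units of the state.
- ctrl.get_state(): the state, without advancing time (a new reading comes with each control period).
- ctrl.read_camera(name): name is "scene" or "top" or "wrist"; returns (picture, depth): 384x512x3 uint8, red, green, blue; 384x512 float32, m along the optical axis (not along the pixel's ray), 0 where there is no reading.
- ctrl.camera_model(name): a dict with "intrinsics" (3x3 intrinsics, pixels), "extrinsics" (4x4, takes a point from world to camera coordinates); the wrist camera has in their place "hand_eye" (4x4, takes a point from camera to tool coordinates, whose origin is the TCP and whose axes are the flange's). Camera axes: x right, y down, z forward; pixel columns grow to the right and rows downward; lengths in m; the calibration is good to about 2 mm. The wrist camera is an equidistant fisheye: a pixel r from the principal point sees the ray r / f radians off the axis. A picture is of the moment at which its call begins: read the wrist's pose just before it. camera_model takes no time and is no camera call.
- ctrl.sign_off(): hands the job in; it is judged then, once.
Trained networks look in the newest picture that a camera, given by its name, has taken for a name from the list of things; names that differ only in an ending like _2 or _b are one class to them, and where a whole thing is asked for, a point or a joint stands for the part that bears it (a point fixed in the world has none). Each returns a list of dicts, best first, with "score" (0 to 1); they miss things now and then, are a little off and sometimes report something else, mostly with a low value. They report only what shows in the picture. A call takes as long as a camera call.
- ctrl.find_in(camera, query): "uv" ([column, row] in pixels, amid what is visible of it).
The state is a dict: "time": time; "qpos": joint angles; "dq": joint speeds; "joint_efforts": joint torques, N m; "eef_pos": TCP position; "tcp_rot": TCP orientation; "contact_force": force on the tool from outside, world axes, zero at the start; "wrist_torque": the same for the moment, N m; "opening": opening from 0.0 (shut) to 1.0 (fully open); "finger_force": force on a finger pad.
Only numpy, scipy, OpenCV 4.12 (cv2) and the standard library are available. Lean on these libraries where they do the work, as an engineer would, in place of code of your own. Each camera call takes 0.05 s, during which the arm holds its last target. There are 200 camera calls.

## Working session

There is one attempt and no reset: what is moved stays moved. The work goes in short steps, Python scripts to look and compute and a tool call to move; the robot and the scene stay as the last step left them, time stands still between calls to the robot, and variables do not carry over. Pictures are saved under pics/ and viewed, at most 10 in all, crops included, and the job is handed in when it is done.

Besides the shell and the picture viewer there is one more tool, called by a JSON object that holds its "op" and its "data". carry_out: Moves the arm, as the interface text tells. Its arguments: {"type":"object","properties":{"deltas":{"type":"array"},"grip":{"type":"number"},"grip_force":{"type":"number"}},"required":["deltas"]}

```bash
mkdir -p pics
cat > h.py <<'E'
from plant import ctrl
import numpy as np, cv2
from scipy.spatial.transform import Rotation as R
def cam(n):
    m=ctrl.camera_model(n); return np.array(m["intrinsics"]),np.array(m["extrinsics"])
def px2w(n,d,u,v):
    K,T=cam(n); z=np.median([x for x in d[int(v)-1:int(v)+2,int(u)-1:int(u)+2].ravel() if x>0])
    p=np.linalg.inv(K)@np.array([u,v,1])*z
    return (np.linalg.inv(T)@np.append(p,1))[:3]
def cloud(n,d):
    K,T=cam(n); v,u=np.mgrid[:d.shape[0],:d.shape[1]]
    p=np.stack([(u-K[0,2])/K[0,0]*d,(v-K[1,2])/K[1,1]*d,d,np.ones_like(d)],-1)
    return (p@np.linalg.inv(T).T)[...,:3]
E
python3 - <<'E'
from h import *
print(ctrl.get_state()["tcp_rot"])
for n in("top","scene"):
    im,d=ctrl.read_camera(n); cv2.imwrite(f"pics/{n}.png",im[...,::-1]); np.savez(f"{n}.npz",im=im,d=d)
    for q in("strip_centre","cam_knob","cam_lever","tape_white","offcut_long","offcut_square","spool","tape_small"):
        r=ctrl.find_in(n,q)[:2]
        for x in r:
            try:w=px2w(n,d,*x["uv"]).round(3)
            except Exception as e:w=None
            print(n,q,np.round(x["uv"]),round(x["score"],2),w)
E
```

```text
[ 1.37957136e-01  9.90437472e-01 -1.14802993e-03 -3.54327911e-04]
top strip_centre [288. 199.] 0.84 [ 0.49  -0.044  0.06 ]
top cam_knob [335. 194.] 0.88 [ 0.503 -0.161  0.047]
top cam_knob [361. 240.] 0.63 [ 0.391 -0.224  0.047]
top cam_lever [335. 190.] 0.83 [ 0.512 -0.161  0.053]
top tape_white [192. 161.] 0.7 [ 0.596  0.202 -0.001]
top offcut_long [142. 164.] 0.72 [0.583 0.321 0.035]
top offcut_square [190. 124.] 0.71 [0.683 0.201 0.045]
top offcut_square [305. 206.] 0.24 [ 0.474 -0.089  0.034]
top spool [360. 241.] 0.6 [ 0.387 -0.22   0.047]
top tape_small [256. 249.] 0.7 [0.367 0.035 0.   ]
scene strip_centre [265. 223.] 0.72 [ 0.471 -0.042  0.052]
scene cam_knob [304. 241.] 0.63 [ 0.493 -0.168  0.057]
scene cam_lever [304. 240.] 0.86 [ 0.502 -0.163  0.044]
scene tape_white [236. 170.] 0.54 [0.601 0.195 0.001]
scene offcut_long [208. 148.] 0.75 [0.594 0.312 0.034]
scene offcut_square [248. 153.] 0.68 [0.66  0.19  0.041]
scene spool [300. 287.] 0.82 [ 0.376 -0.243  0.048]
scene tape_small [220. 237.] 0.7 [ 0.374  0.052 -0.002]
scene tape_small [266. 224.] 0.35 [ 0.47  -0.048  0.057]
```

Run:
```python
from h import *
z=np.load("top.npz"); P=cloud("top",z["d"]); im=z["im"]
c=im[130:280,210:400,::-1]; cv2.imwrite("pics/c1.png",cv2.resize(c,None,fx=4,fy=4))
X,Y,Z=P[...,0],P[...,1],P[...,2]
def rect(m,name):
    m=m.astype(np.uint8); n,l,s,_=cv2.connectedComponentsWithStats(m)
    for i in range(1,n):
        if s[i,4]>15: 
            q=P[l==i][:,:2].astype(np.float32); r=cv2.minAreaRect(q); print(name,s[i,4],np.round(r[0],4),np.round(r[1],3),round(r[2],1),P[l==i][:,2].mean().round(3))
near=(X>.3)&(X<.7)&(Y<.15)&(Y>-.4)
rect(near&(abs(Z-.06)<.004),"striptop")
rect(near&(abs(Z-.012)<.004),"board")
rect(near&(abs(Z-.071)<.005),"jaws")
rect(near&(Z>.09)&(Z<.11),"knob")
rect(near&(abs(Z-.047)<.003),"spool")
```

```text
striptop 26 [0.6628 0.0919] [0.014 0.012] 50.3 0.061
striptop 20 [0.6413 0.0775] [0.028 0.006] 61.5 0.06
striptop 30 [0.6232 0.0397] [0.046 0.007] 73.5 0.061
striptop 20 [ 0.5338 -0.168 ] [0.01  0.012] 89.2 0.057
striptop 66 [ 0.4992 -0.1669] [0.011 0.051] 88.6 0.058
striptop 679 [ 0.4857 -0.0405] [0.028 0.147] 5.1 0.06
board 530 [ 0.5998 -0.2573] [0.184 0.04 ] 7.8 0.012
board 215 [ 0.6349 -0.0158] [0.096 0.019] 72.9 0.012
board 17 [ 0.5906 -0.213 ] [0.007 0.016] 47.4 0.014
board 441 [ 0.4854 -0.029 ] [0.182 0.07 ] 89.9 0.012
board 282 [ 0.5149 -0.0367] [0.024 0.144] 5.2 0.012
board 30 [ 0.5141 -0.1582] [0.012 0.021] 8.0 0.012
board 248 [ 0.4705 -0.1761] [0.054 0.099] 46.8 0.012
jaws 221 [0.6406 0.0497] [0.076 0.022] 63.3 0.069
jaws 183 [ 0.4861 -0.1233] [0.023 0.046] 90.0 0.071
knob 48 [ 0.5578 -0.1678] [0.016 0.015] 36.9 0.1
spool 180 [0.6759 0.0537] [0.053 0.035] 71.8 0.046
spool 75 [0.6294 0.0601] [0.049 0.018] 83.2 0.046
spool 122 [ 0.4853 -0.1539] [0.025 0.037] 88.9 0.047
spool 209 [ 0.3905 -0.2307] [0.04  0.039] 89.2 0.047
```

View pics/c1.png

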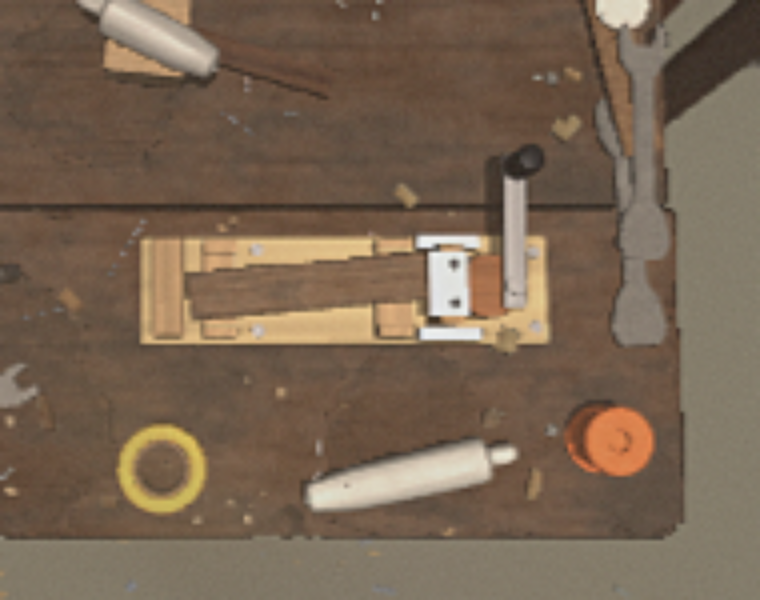

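View pics/scene.png

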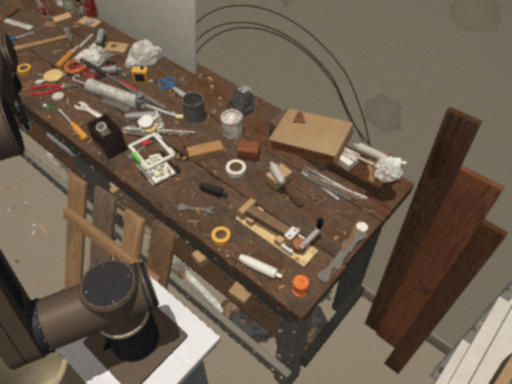

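```bash
cat >> h.py <<'E'
def plan(*T):
    s=ctrl.get_state(); Rm=R.from_quat(s["tcp_rot"]); p=np.array(s["eef_pos"]); out=[]
    for x,y,z,psi in T:
        Rt=R.from_matrix(np.array([[-np.sin(psi),0,0],[0,0,0],[0,0,0]])+0) if 0 else None
        c,n=np.cos(psi),np.sin(psi)   # tool y=(c,n,0), z=(0,0,-1), x=y cross z
        Rt=R.from_matrix(np.array([[-n,c,0],[c,n,0],[0,0,-1]]).T.T)
        d=Rm.inv().apply(np.array([x,y,z])-p); w=(Rm.inv()*Rt).as_rotvec()
        out+=list(np.round(d,3))+list(np.round(w,3))
    print("pos",p.round(4),"psi",np.arctan2(*Rm.as_matrix()[[1,0],1]).round(3),"q",np.round(s["qpos"],2),"t",round(s["time"],2))
    print([float(v) for v in out])
E
python3 - <<'E'
from h import *
plan((.46,.37,.2,1.4),(.53,.1,.2,1.571),(.558,-.168,.2,1.571))
E
```

```text
pos [0.1844 0.6493 0.2065] psi 1.294 q [ 1.14  0.29  1.58  0.    1.28 -0.15] t 0.9
[-0.341, -0.193, 0.006, 0.0, -0.0, -0.106, -0.483, -0.434, 0.006, 0.0, 0.0, -0.277, -0.583, -0.684, 0.006, 0.0, 0.0, -0.277]
```

{"op": "carry_out", "data": {"deltas": [-0.34, -0.19, 0, 0, 0, -0.1, -0.34, -0.19, 0, 0, 0, -0.1, -0.34, -0.19, 0, 0, 0, -0.1, -0.34, -0.19, 0, 0, 0, -0.1, -0.34, -0.19, 0, 0, 0, -0.1], "grip": 60}}

```text
time: 1.52
eef_pos: [0.4064, 0.4267, 0.2068]
tcp_rot: [0.088, 0.996, 0.0, 0.0]
contact_force: [-0.1, 0.5, -0.1]
opening: 0.605
finger_force: 0.0
```

```bash
python3 -c "
from h import *
plan((.53,.1,.2,1.571),(.558,-.168,.2,1.571))"
```

```text
pos [0.4064 0.4267 0.2068] psi 1.394 q [ 0.64  0.1   1.79  0.    1.25 -0.76] t 1.52
[-0.179, -0.3, 0.007, 0.001, 0.001, -0.177, -0.254, -0.559, 0.007, 0.001, 0.001, -0.177]
```

{"op": "carry_out", "data": {"deltas": [-0.18, -0.3, 0, 0, 0, -0.18, -0.18, -0.3, 0, 0, 0, -0.18, -0.18, -0.3, 0, 0, 0, -0.18, -0.18, -0.3, 0, 0, 0, -0.18, -0.18, -0.3, 0, 0, 0, -0.18]}}

```text
time: 2.15
eef_pos: [0.5159, 0.1366, 0.2069]
tcp_rot: [-0.002, 1.0, 0.0, 0.001]
contact_force: [1.2, 0.6, 0.8]
opening: 0.603
finger_force: 0.0
```

```bash
python3 -c "
from h import *
plan((.558,-.168,.2,1.571))"
```

```text
pos [0.5159 0.1366 0.2069] psi 1.574 q [ 0.07 -0.03  1.92  0.    1.25 -1.51] t 2.15
[-0.041, -0.305, 0.007, 0.0, 0.001, 0.003]
```

{"op": "carry_out", "data": {"deltas": [-0.04, -0.3, 0, 0, 0, 0, -0.04, -0.3, 0, 0, 0, 0, -0.04, -0.3, 0, 0, 0, 0, -0.04, -0.3, 0, 0, 0, 0, -0.04, -0.3, 0, 0, 0, 0]}}

```text
time: 2.78
eef_pos: [0.5564, -0.1638, 0.2068]
tcp_rot: [-0.001, 1.0, -0.0, 0.0]
contact_force: [0.7, 0.5, -0.3]
opening: 0.598
finger_force: 0.0
```

{"op": "carry_out", "data": {"deltas": [0, 0, 0, 0, 0, 0, 0, 0, 0, 0, 0, 0]}}

```text
time: 3.02
eef_pos: [0.5562, -0.161, 0.2062]
tcp_rot: [-0.001, 1.0, 0.0, -0.0]
contact_force: [-0.2, 0.4, 0.0]
opening: 0.6
finger_force: 0.0
```

```bash
cat >> h.py <<'E'
def wrist_uv2w(u,v,z):
    """world point at height z seen at wrist pixel"""
    m=ctrl.camera_model("wrist"); K=np.array(m["intrinsics"]); H=np.array(m["hand_eye"]); s=ctrl.get_state()
    a=(u-K[0,2])/K[0,0]; b=(v-K[1,2])/K[1,1]; t=np.hypot(a,b)
    r=np.array([a/t*np.sin(t),b/t*np.sin(t),np.cos(t)])
    Rm=R.from_quat(s["tcp_rot"]).as_matrix(); o=Rm@H[:3,3]+s["eef_pos"]; r=Rm@H[:3,:3]@r
    return o+r*(z-o[2])/r[2]
E
python3 - <<'E'
from h import *
plan((.558,-.168,.2,1.571))
im,d=ctrl.read_camera("wrist"); cv2.imwrite("pics/w1.png",im[...,::-1])
for q,z in(("cam_knob",.095),("strip_centre",.06)):
  for x in ctrl.find_in("wrist",q)[:2]: print(q,np.round(x["uv"]),round(x["score"],2),wrist_uv2w(*x["uv"],z).round(4))
E
```

```text
pos [ 0.5562 -0.161   0.2062] psi 1.574 q [-0.46  0.08  1.82  0.    1.25 -2.03] t 3.02
[-0.002, -0.007, 0.006, 0.001, -0.0, 0.003]
cam_knob [250. 120.] 0.92 [ 0.4942 -0.1666  0.095 ]
strip_centre [359. 112.] 0.69 [ 0.4838 -0.0487  0.06  ]
strip_centre [293. 117.] 0.5 [ 0.4917 -0.1216  0.06  ]
```

View pics/w1.png

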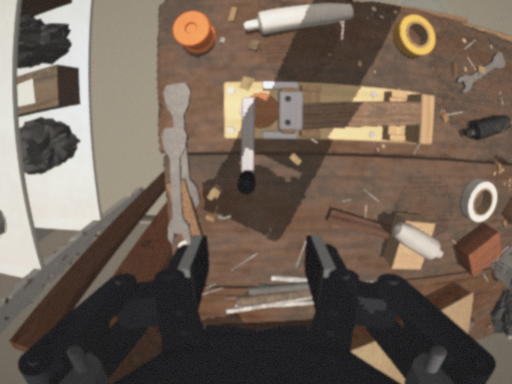

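Run:
```python
from h import *
print(wrist_uv2w(246,181,.099))
plan((.558,-.168,.13,1.571),(.558,-.168,.078,1.571))
```

```text
[ 0.55219859 -0.17005368  0.099     ]
pos [ 0.5563 -0.1599  0.2065] psi 1.576 q [-0.46  0.08  1.82  0.    1.25 -2.03] t 3.17
[-0.002, -0.008, 0.076, 0.0, -0.0, 0.005, -0.002, -0.008, 0.128, 0.0, -0.0, 0.005]
```

{"op": "carry_out", "data": {"deltas": [0, -0.008, 0.03, 0, 0, 0, 0, -0.008, 0.075, 0, 0, 0, 0, -0.008, 0.11, 0, 0, 0, 0, -0.008, 0.136, 0, 0, 0, 0, -0.008, 0.136, 0, 0, 0]}}

```text
time: 3.8
eef_pos: [0.5546, -0.1672, 0.068]
tcp_rot: [-0.003, 1.0, 0.001, -0.002]
contact_force: [0.2, 0.6, 0.5]
opening: 0.601
finger_force: 0.0
```

{"op": "carry_out", "data": {"deltas": [0, 0, 0, 0, 0, 0, 0, 0, 0, 0, 0, 0, 0, 0, 0, 0, 0, 0], "grip": 27, "grip_force": 20}}

```text
time: 4.18
eef_pos: [0.5572, -0.1696, 0.0718]
tcp_rot: [-0.002, 1.0, -0.001, 0.001]
contact_force: [-1.5, 0.7, 0.3]
opening: 0.27
finger_force: 0.0
```

Run:
```python
from h import *
print(ctrl.get_state()["contact_force"],ctrl.get_state()["opening"])
im,d=ctrl.read_camera("wrist"); cv2.imwrite("pics/w2.png",im[...,::-1])
def arc(t): return (.486+.072*np.cos(t),-.168-.072*np.sin(t),.07,1.571-t)
for a in (.15,.3,.45,.6,.75),: plan(*map(arc,a))
```

```text
[-1.53192391  0.73474218  0.27420759] 0.2698174385830656
pos [ 0.557  -0.1696  0.0715] psi 1.574 q [-0.47  0.23  1.91 -0.    1.   -2.04] t 4.22
[-0.0, -0.009, 0.002, -0.001, 0.002, 0.153, 0.002, -0.02, 0.002, -0.001, 0.002, 0.303, 0.006, -0.03, 0.002, -0.0, 0.002, 0.453, 0.012, -0.039, 0.002, -0.0, 0.002, 0.603, 0.018, -0.047, 0.002, -0.0, 0.002, 0.753]
```

View pics/w2.png

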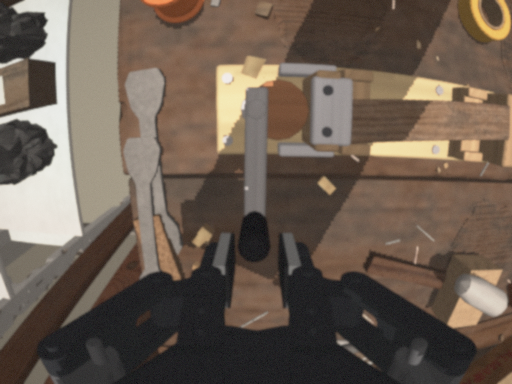

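Run:
```python
from h import *
print(wrist_uv2w(255,245,.1),wrist_uv2w(255,222,.06),wrist_uv2w(255,245,.09))
for v in range(200,330,20): print(v,wrist_uv2w(256,v,.07).round(4),wrist_uv2w(256,v,.1).round(4))
z=np.load("top.npz"); P=cloud("top",z["d"]); m=(P[...,2]>.075)&(P[...,2]<.11)&(P[...,1]<-.14)&(P[...,1]>-.2)&(P[...,0]>.5)&(P[...,0]<.6)
print(P[m].min(0),P[m].max(0)); m&=P[...,2]>.097;print(P[m].min(0),P[m].max(0),P[m].mean(0))
```

```text
[ 0.55306959 -0.17062628  0.1       ] [ 0.55628735 -0.17083133  0.06      ] [ 0.55804543 -0.17067299  0.09      ]
200 [ 0.5381 -0.1702  0.07  ] [ 0.5284 -0.1702  0.1   ]
220 [ 0.5509 -0.1702  0.07  ] [ 0.539  -0.1701  0.1   ]
240 [ 0.5645 -0.1701  0.07  ] [ 0.5502 -0.1701  0.1   ]
260 [ 0.5789 -0.1701  0.07  ] [ 0.5621 -0.1701  0.1   ]
280 [ 0.5945 -0.1701  0.07  ] [ 0.5749 -0.1701  0.1   ]
300 [ 0.6115 -0.17    0.07  ] [ 0.5889 -0.17    0.1   ]
320 [ 0.6304 -0.17    0.07  ] [ 0.6044 -0.17    0.1   ]
[ 0.54894975 -0.17614608  0.07786915] [ 0.5658967  -0.15965146  0.1040453 ]
[ 0.54894975 -0.17562277  0.09709011] [ 0.5658967  -0.16085745  0.1040453 ] [ 0.55780403 -0.16780925  0.10059954]
```

{"op": "carry_out", "data": {"deltas": [0, -0.01, 0, 0, 0, 0.15, 0.002, -0.021, 0, 0, 0, 0.3, 0.006, -0.031, 0, 0, 0, 0.45, 0.012, -0.04, 0, 0, 0, 0.6, 0.018, -0.048, 0, 0, 0, 0.75]}}

```text
time: 4.85
eef_pos: [0.539, -0.2177, 0.071]
tcp_rot: [0.367, 0.93, 0.0, 0.001]
contact_force: [1.3, 0.6, -0.2]
opening: 0.267
finger_force: 0.6
```

Run:
```python
from h import *
print(ctrl.get_state()["contact_force"],ctrl.get_state()["opening"])
def arc(t): return (.486+.072*np.cos(t),-.168-.072*np.sin(t),.07,1.571-t)
plan(*map(arc,(.9,1.05,1.2,1.35,1.5)))
```

```text
[ 1.34027226  0.59929357 -0.20333128] 0.2666447683198463
pos [ 0.539  -0.2177  0.071 ] psi 0.819 q [-0.56  0.23  1.91  0.    1.   -1.38] t 4.85
[0.001, -0.011, 0.001, 0.001, 0.001, 0.148, 0.004, -0.021, 0.001, 0.001, 0.001, 0.298, 0.008, -0.031, 0.001, 0.001, 0.001, 0.448, 0.013, -0.04, 0.001, 0.002, 0.001, 0.598, 0.02, -0.049, 0.001, 0.002, 0.001, 0.748]
```

{"op": "carry_out", "data": {"deltas": [0.001, -0.011, 0, 0, 0, 0.15, 0.004, -0.021, 0, 0, 0, 0.3, 0.008, -0.031, 0, 0, 0, 0.45, 0.013, -0.04, 0, 0, 0, 0.6, 0.02, -0.05, 0, 0, 0, 0.75]}}

```text
time: 5.48
eef_pos: [0.4906, -0.2412, 0.0713]
tcp_rot: [0.682, 0.731, 0.0, 0.001]
contact_force: [0.5, 0.8, 0.0]
opening: 0.273
finger_force: 0.9
```

{"op": "carry_out", "data": {"deltas": [0, 0, 0, 0, 0, 0, 0, -0.002, 0, 0, 0, 0]}}

```text
time: 5.72
eef_pos: [0.4899, -0.2412, 0.0714]
tcp_rot: [0.68, 0.733, 0.001, 0.002]
contact_force: [7.3, 0.8, -0.9]
opening: 0.27
finger_force: 3.1
```

Run:
```python
from h import *
s=ctrl.get_state();print(s["contact_force"],s["finger_force"],s["eef_pos"])
im,d=ctrl.read_camera("top"); cv2.imwrite("pics/t2.png",cv2.resize(im[130:280,210:400,::-1],None,fx=4,fy=4))
im,d=ctrl.read_camera("wrist"); cv2.imwrite("pics/w3.png",im[...,::-1])
```

```text
[ 7.31937003  0.79507839 -0.92777878] 3.103135177107106 [ 0.48993768 -0.24120237  0.07143733]
```

View pics/w3.png

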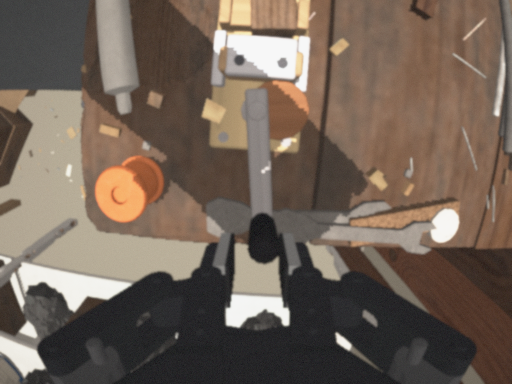

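{"op": "carry_out", "data": {"deltas": [0, 0.003, 0, 0, 0, 0, 0, 0.003, 0, 0, 0, 0, 0, 0.003, -0.03, 0, 0, 0, 0, 0.003, -0.08, 0, 0, 0, 0, 0.003, -0.11, 0, 0, 0], "grip": 55}}

```text
time: 6.45
eef_pos: [0.4911, -0.2408, 0.1827]
tcp_rot: [0.68, 0.733, -0.0, 0.001]
contact_force: [-0.0, -0.1, -0.6]
opening: 0.548
finger_force: 0.0
```

Run:
```python
from h import *
plan((.486,-.043,.18,.09),(.486,-.043,.12,.09))
im,d=ctrl.read_camera("top"); P=cloud("top",d)
X,Y,Z=P[...,0],P[...,1],P[...,2]
m=(abs(Z-.06)<.004)&(abs(X-.486)<.04)&(abs(Y+.04)<.1); q=P[m][:,:2]; print(cv2.minAreaRect(q.astype(np.float32)))
for y0 in np.arange(-.11,.04,.015):
    k=q[abs(q[:,1]-y0)<.006]; 
    if len(k): print(y0.round(3),k[:,0].min().round(4),k[:,0].max().round(4))
m=(Z>.09)&(Z<.11)&(abs(X-.49)<.08)&(Y<-.15)&(Y>-.27); print("hi",P[m].mean(0),m.sum())
cv2.imwrite("pics/t3.png",cv2.resize(im[130:280,210:400,::-1],None,fx=4,fy=4))
```

```text
pos [ 0.4911 -0.2408  0.1827] psi 0.075 q [-0.64  0.02  1.92 -0.    1.2  -0.72] t 6.45
[0.198, 0.01, 0.002, 0.001, 0.001, -0.015, 0.198, 0.01, 0.062, 0.001, 0.001, -0.015]
((0.48614734411239624, -0.03887505084276199), (0.05410938709974289, 0.18558181822299957), 0.06735877692699432)
-0.11 0.4782 0.5054
-0.095 0.4781 0.5029
-0.08 0.4757 0.5028
-0.065 0.4756 0.5004
-0.05 0.4733 0.5005
-0.035 0.4711 0.498
-0.02 0.4709 0.498
-0.005 0.4685 0.4955
0.01 0.4685 0.4955
0.025 0.4662 0.4932
hi [ 0.49442557 -0.23708176  0.09888838] 48
```

View pics/t3.png

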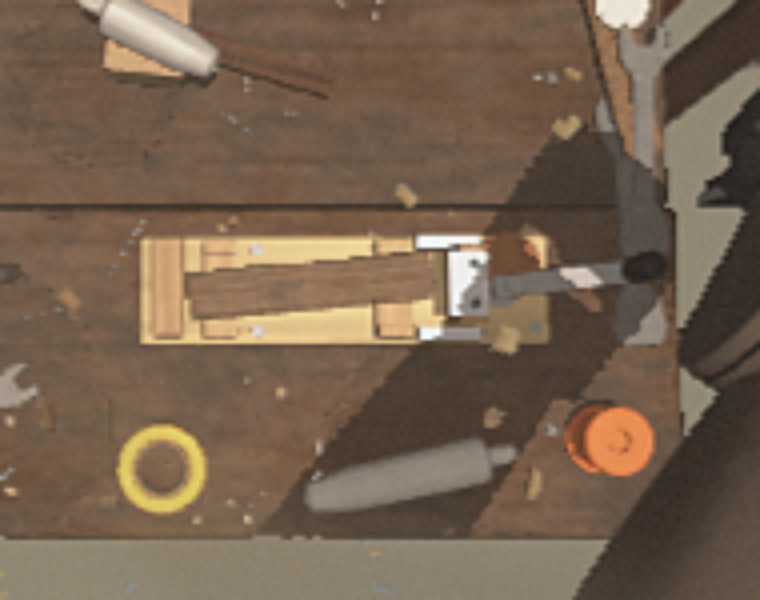

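{"op": "carry_out", "data": {"deltas": [0.06, 0.003, 0, 0, 0, 0, 0.12, 0.006, 0, 0, 0, 0, 0.17, 0.01, 0, 0, 0, -0.015, 0.198, 0.01, 0, 0, 0, -0.015, 0.198, 0.01, 0.04, 0, 0, -0.015], "grip": 75}}

```text
time: 7.12
eef_pos: [0.4882, -0.041, 0.1427]
tcp_rot: [0.673, 0.739, 0.001, 0.003]
contact_force: [0.8, -0.5, 0.0]
opening: 0.75
finger_force: 0.0
```

{"op": "carry_out", "data": {"deltas": [0, 0, 0, 0, 0, 0, 0, 0, 0, 0, 0, 0]}}

```text
time: 7.38
eef_pos: [0.4863, -0.0426, 0.1408]
tcp_rot: [0.675, 0.738, -0.0, -0.0]
contact_force: [0.3, 0.7, 0.1]
opening: 0.752
finger_force: 0.0
```

Run:
```python
from h import *
plan((.486,-.042,.08,.089),(.486,-.042,.025,.089)); print(ctrl.get_state()["opening"])
```

```text
pos [ 0.4863 -0.0426  0.1408] psi 0.089 q [-0.3  -0.07  2.09 -0.    1.12 -0.38] t 7.38
[0.001, -0.0, 0.061, -0.0, 0.0, -0.0, 0.001, -0.0, 0.116, -0.0, 0.0, -0.0]
0.7516400715467453
```

{"op": "carry_out", "data": {"deltas": [0, 0, 0.03, 0, 0, 0, 0, 0, 0.06, 0, 0, 0, 0, 0, 0.09, 0, 0, 0, 0, 0, 0.115, 0, 0, 0, 0, 0, 0.115, 0, 0, 0]}}

```text
time: 8.0
eef_pos: [0.4856, -0.0426, 0.0249]
tcp_rot: [0.675, 0.738, -0.001, -0.001]
contact_force: [0.2, 0.3, -0.1]
opening: 0.75
finger_force: 0.0
```

{"op": "carry_out", "data": {"deltas": [0, 0, 0, 0, 0, 0, 0, 0, 0, 0, 0, 0, 0, 0, 0, 0, 0, 0, 0, 0, 0, 0, 0, 0, 0, 0, 0, 0, 0, 0], "grip": 10, "grip_force": 45}}

```text
time: 8.62
eef_pos: [0.4877, -0.0428, 0.0274]
tcp_rot: [0.675, 0.738, 0.001, 0.001]
contact_force: [-1.4, -1.0, 5.8]
opening: 0.315
finger_force: 45.1
```

{"op": "carry_out", "data": {"deltas": [0, 0, 0, 0, 0, 0, 0, 0, 0, 0, 0, 0, 0, 0, -0.003, 0, 0, 0, 0, 0, -0.006, 0, 0, 0, 0, 0, -0.01, 0, 0, 0]}}

```text
time: 9.25
eef_pos: [0.4858, -0.0421, 0.0353]
tcp_rot: [0.675, 0.738, -0.0, -0.0]
contact_force: [-0.5, 0.9, -1.8]
opening: 0.311
finger_force: 44.4
```

Run:
```python
from h import *
s=ctrl.get_state();print(s["contact_force"],s["wrist_torque"],s["finger_force"],s["opening"],s["eef_pos"])
im,d=ctrl.read_camera("wrist"); cv2.imwrite("pics/w4.png",im[...,::-1])
```

```text
[-0.54186509  0.9056796  -1.7814199 ] [-0.02566018  0.00519746 -0.01304225] 44.3865966796875 0.31104413336218106 [ 0.48582621 -0.04207394  0.03530063]
```

View pics/w4.png

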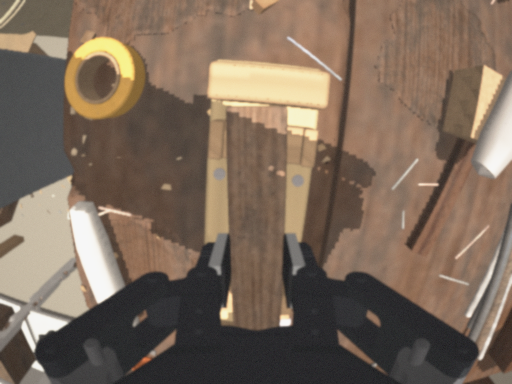

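{"op": "carry_out", "data": {"deltas": [0, 0, -0.01, 0, 0, 0, 0, 0, -0.02, 0, 0, 0, 0, 0, -0.03, 0, 0, 0, 0, 0, -0.04, 0, 0, 0, 0, 0, -0.05, 0, 0, 0]}}

```text
time: 9.93
eef_pos: [0.4863, -0.0423, 0.0863]
tcp_rot: [0.675, 0.738, 0.0, 0.0]
contact_force: [-0.7, -0.8, -2.0]
opening: 0.31
finger_force: 44.4
```

{"op": "carry_out", "data": {"deltas": [0, 0, -0.01, 0, 0, 0, 0, 0, -0.02, 0, 0, 0, 0, 0, -0.03, 0, 0, 0, 0, 0, -0.037, 0, 0, 0, 0, 0, -0.04, 0, 0, 0]}}

```text
time: 10.55
eef_pos: [0.4864, -0.0423, 0.126]
tcp_rot: [0.675, 0.738, 0.0, 0.0]
contact_force: [-0.2, 0.3, -1.2]
opening: 0.314
finger_force: 44.5
```

{"op": "carry_out", "data": {"deltas": [0, 0, 0, 0, 0, 0, 0, 0, 0, 0, 0, 0, 0, 0, 0, 0, 0, 0, 0, 0, 0, 0, 0, 0, 0, 0, 0, 0, 0, 0]}}

```text
time: 11.18
eef_pos: [0.4862, -0.0422, 0.1253]
tcp_rot: [0.675, 0.738, -0.0, -0.0]
contact_force: [-0.2, 0.6, -1.6]
opening: 0.309
finger_force: 44.5
```

Run:
```python
from h import *
s=ctrl.get_state();print(s["contact_force"],s["wrist_torque"],s["finger_force"],s["opening"],s["eef_pos"],np.abs(s["dq"]).max())
im,d=ctrl.read_camera("scene"); P=cloud("scene",d); cv2.imwrite("pics/s2.png",cv2.resize(im[140:320,160:400,::-1],None,fx=3,fy=3))
m=(abs(P[...,0]-.486)<.025)&(abs(P[...,1]+.04)<.09)&(P[...,2]>.11)&(P[...,2]<.175)
for a,b in((-.13,-.09),(-.09,-.06),(0,.02),(.02,.05)):
  k=P[m&(P[...,1]>a)&(P[...,1]<b)]; print(len(k), np.percentile(k[:,2],[10,50,90]) if len(k) else "")
```

```text
[-0.19243039  0.57696026 -1.61320944] [-0.00616156 -0.04014742 -0.02973431] 44.452407360076904 0.3088538711197725 [ 0.48616515 -0.04222315  0.12531204] 0.0015403795761762286
168 [0.13648729 0.15519338 0.15934114]
137 [0.13895395 0.15611495 0.1594411 ]
64 [0.1355902  0.15473866 0.15970525]
41 [0.13814512 0.15678564 0.16037334]
```

View pics/s2.png

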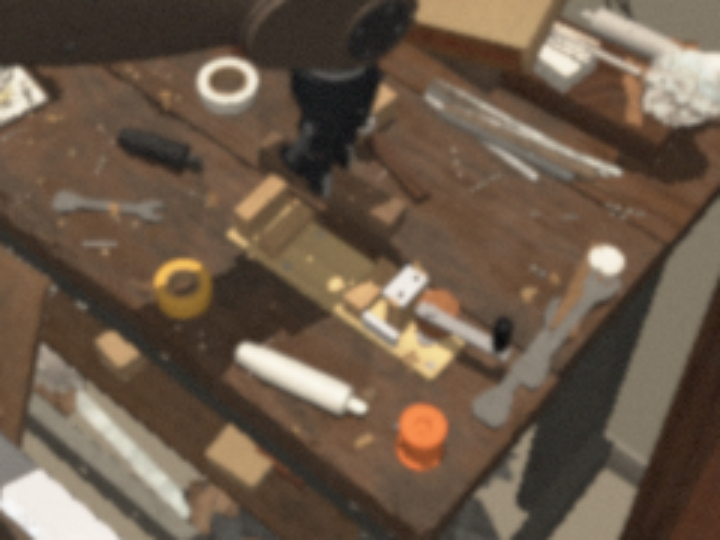

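The picture shows the strip in the fingers above the empty seat. Its top is level at about 0.16 m, 100 mm above where it lay. The lever is open (knob at about 500,333) and the other things have not moved.

```bash
python3 -c "
from plant import ctrl
print(ctrl.sign_off())"
```

```text
the job is handed in; nothing more can be done
None
```

The cam lever is swung to its stop and left open, and the strip is held steady and level about 10 cm above its seat, with the other things on the bench left where they were; the job is handed in, but no verdict came back.

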